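# Drip tray in, then two slow turns of the hand-cranked spit basket

### The job

First slide the open aluminium drip tray along the slab, without lifting it, under the spit basket until its end is squarely against the stop bar. Then, using only the crank eye on top of the green gearbox, wind the loaded basket clockwise (seen from above) through two full turns at a slow steady pace of about five seconds a turn, staying with the crank over each heavy point so that it never races ahead or swings back on its own, and leave it over the red front mark with the basket hanging down. Do not touch the basket or disturb the other things on the slab.

Things in the scene. Friction and masses are not known exactly. Their poses are not given: they have to be found in the camera images.
- stop (a point): Steel stop bar fixed to the gearbox: 150 mm wide (x), 8 mm thick, 32 mm high. The point is the middle of its tray-side face, at slab level. Its axes are the rotisserie's: x along the bar, away from the gearbox's red-marked front; y from the bar to the gearbox; z up. The spit runs from the gearbox along -y, 115 mm above the slab.
- basket: Wire basket of potatoes (110 mm along the spit, 90 wide, 58 deep, about 1.2 kg, off-balance) that turns on the spit; origin on the spit axis at its middle, 75 mm beyond the stop bar's face (-y). Axes as stop when hanging. Turning, it sweeps within 75 mm of the spit axis: heights 40 to 190 mm. The tray goes below it. Not to be touched.
- tray: Open aluminium drip tray, loose, 130 mm (x) by 200 mm (y) by 26 mm high, walls 4 mm, 0.25 to 0.5 kg; origin under its centre. It starts 110 to 160 mm short of home in the stop's -y direction, up to 25 mm off line and 0.15 rad askew. Home: +y end against the stop bar, origin at x = 0, y = -100 mm in the stop frame, axes parallel; its outer end is then 70 mm beyond the basket.
- crank_axis (a point): Point on the upright crank axis, at the height of the crank eye's rim (185 mm above the slab), on the green gearbox (100 x 100 mm, top at 142 mm). Axes as for stop, so the red front mark lies in its -x direction.
- crank_eye (a point): Centre of the mouth of the crank eye, a black upright tube open at top and bottom, inner diameter 64 mm, outer 74 mm, 34 mm high (151 to 185 mm above the slab), rigid on the crank arm, 66 mm from the crank axis. Fingers put into it from above can drive it round in any direction. Below the eye is the gearbox top (142 mm).
- crank (a joint): Crank angle, rad, growing clockwise from above, counting turns (two = 12.57); 0 = eye over the front mark, basket hanging; starts within 0.25 of 0. Geared 1:1 to the spit. Friction 0.1 N m, drag 0.13 N m s and the basket's weight: hardest at a quarter turn (about 11 N at the eye), top at half, then it drives ahead at 2 to 3 rad/s if free. Released within 0.2 rad of the bottom it stays.
- sauce: Red plastic sauce dispenser, empty, 64 mm diameter, 178 mm tall, standing; origin under its centre. To be left alone.
- spice: Amber glass jar with steel cap, 60 mm diameter, 110 mm tall; origin under its centre. To be left alone.
- upturned: Stubby aluminium tray lying upside down, 146 x 196 x 40 mm; origin under its centre. To be left alone.
- mug: Blue enamel mug, 80 mm diameter, 90 mm tall; origin under its centre. To be left alone.
- spatula: Spatula 260 mm long lying flat; to be left alone.

How it is judged (in metres and radians):
On the way, in this order (a step that is already met when the one before it is completed fails the run):
1. the tray is home under the basket, squarely against the stop bar (y of tray in the frame of stop above -0.108 m and x of tray in the frame of stop between -0.02 and 0.02 m and angle between the x axis of tray and the x axis of stop, either way round below 0.1 rad), for 0.2 s.
2. the crank has been carried clockwise over the first heavy point (value of joint crank above 4.5 rad).
3. and over the second (value of joint crank above 10.8 rad).
At the end, for the whole second after the job is handed in: The crank rests two full turns on, within 0.4 rad of the front mark (12.17 to 12.97 rad), and the tray lies still with its end within 8 mm of the stop bar, within 20 mm of its middle and 0.1 rad of square (all of step 1 and value of joint crank between 12.17 and 12.97 rad and velocity of joint crank between -0.1 and 0.1 rad/s and linear speed of tray below 0.02 m/s); the robot touches nothing.
It fails at once if the crank races (faster than 3.5 rad/s) or swings back (faster than 1.5 rad/s backwards) (velocity of joint crank above 3.5 rad/s or velocity of joint crank below -1.5 rad/s).
It fails at once if the robot leaves the crank to itself (gripper more than 70 mm to the side of the eye) while the basket is away from hanging by over 1 rad (angle between basket's own z axis and vertical above 1 rad and horizontal distance between the grasp point and crank_eye above 0.07 m).
It fails at once if the tray is lifted (15 mm) or tipped off the slab (height (world z) of tray above 0.015 m or angle between tray's own z axis and vertical above 0.12 rad).
It fails at once if the robot touches the basket (contact force between any of the fingers, the arm and basket above 2 N).
It fails at once if a bystander is moved by more than 30 mm or knocked over (distance of any of sauce, spice, upturned, mug, spatula from where it was at the start of the episode above 0.03 m or angle between any of sauce, spice, mug's own z axis and vertical above 0.5 rad).
It also fails if it takes over 72 s, if anything falls off the work surface, if the arm or the gripper's body presses on something with over 40 N, if the wrist force passes 120 N, or if a joint passes its speed limit or range.

### The arm

A 7-joint arm with a two-finger parallel gripper is mounted at the origin on the work surface. World frame = base frame: x ahead of the robot, y to its left, z up, the work surface at z = 0. Lengths are in mm, angles in degrees, forces in N, time in s.
With the tool pointing down it reaches from about 350 to 900 mm from the base axis. Payload 8.1 kg.
Tool frame: the origin (TCP) lies at the very end of the fingers, on their centre line; the grasp point (between the pads) lies 19 mm behind it; z points along the fingers, y is the line along which they close (so a half turn about z gives the same grasp; the last joint's range is limited). The gripper opens to 92 mm and grips with 3 to 60 N. Pads are 19 mm wide; open, the fingers measure 130 mm over their backs; the gripper's body (75 mm by 190 mm) begins 47 mm behind the grasp point.
Start: joints at [-76.009, 24.895, 1.432, 90.138, -0.665, 64.973, -4.303], TCP at [212.459, 587.795, 226.742] pointing down, gripper open.
Joint ranges: [-149.89, 149.89], [-25.12, 119.58], [-72.63, 75.52], [4.76, 147.25], [-75.54, 255.54], [6.69, 114.76], [-157.13, 157.13]. Speed limits (degrees/s): [127.2, 127.2, 172.46, 172.46, 180, 180, 180].

### API

Orientations are given as [roll, pitch, yaw] about the fixed x, y, z axes, in that order (R = Rz(yaw) Ry(pitch) Rx(roll)).
In Python, from station import env gives the robot as it stands.
- The arm moves only by the tool drive_tool, never from a script. Its argument "rows" is a list of rows, each a list of 3 entries, a list of its own where there are three numbers: the turn, a rotation vector about the world's x, y, z as a fraction of full scale, then the shift along the world's x, y, z as a fraction of full scale, then the finger opening in mm, from 0 to 91.8. A call has 1 to 12 rows; each row is the pose to reach, as a shift and turn from the pose commanded when the call began; what a row does not reach only later rows make up. Full scale, the value 1, is 0.1 m for a shift and 60 degrees for a turn. A row lasts 1/10 s, in which the tool goes at most 50 mm and 8.59 degrees, less where a joint would pass 70% of its speed; a pose out of reach is approached as far as the arm can. A call with a number of a shift or a turn outside -1 to 1 is refused whole. A call with a gripper value outside its range is refused whole. The fingers move at their own pace and stop on an object; "squeeze" is the grip in N (left out, the last holds). Time passes only in rows, so rows that repeat a pose let the fingers close. It gives the time, the measured TCP pose, the force, the opening and the grip force at its end, in the units of the state.
- env.get_state(): the state, without advancing time (a new reading comes with each control period).
- env.grab_frame(name): name is "scene" or "top" or "wrist"; returns a dict with "img" (384x512x3 uint8, blue, green, red), "camera_matrix" (3x3 intrinsics, pixels), "world_to_cam" (4x4, takes a point from world to camera coordinates). Camera axes: x right, y down, z forward; pixel columns grow to the right and rows downward; lengths in mm; the calibration is good to about 2 mm. A picture is of the moment at which its call begins. There is no depth.
- env.job_done(): hands the job in; it is judged then, once.
Trained networks look in a picture, given as the dict that the camera call returned (one of the last four; its "shot" number tells which), for a name from the list of things; names that differ only in an ending like _2 or _b are one class to them, and where a whole thing is asked for, a point or a joint stands for the part that bears it (a point fixed in the world has none). Each returns a list of dicts, best first, with "conf" (0 to 1); they miss things now and then, are a little off and sometimes report something else, mostly with a low value. They report only what shows in the picture. A call takes as long as a camera call.
- env.outline_of(target, picture): "pixels" (384x512 bool, what is visible of it) and "at" ([column, row] in pixels, amid what is visible of it).
- env.landmark_of(target, picture): "at" ([column, row] in pixels: a listed point, or the origin of a listed thing).
The state is a dict: "clock": time; "joints": joint angles; "joint_velocities": joint speeds; "joint_efforts": joint torques, N m; "tcp_pos": TCP position; "tcp_rot": TCP orientation; "contact_force": force on the tool from outside, world axes, zero at the start; "wrist_torque": the same for the moment, N m; "grip_width": finger opening in mm; "finger_force": force on a finger pad.
Only numpy, scipy, OpenCV 4.12 (cv2) and the standard library are available. Lean on these libraries where they do the work, as an engineer would, in place of code of your own. Each camera call takes 0.05 s, during which the arm holds its last target. There are 200 camera calls.

## Working session

There is one attempt and no reset: what is moved stays moved. The work goes in short steps, Python scripts to look and compute and a tool call to move; the robot and the scene stay as the last step left them, time stands still between calls to the robot, and variables do not carry over. Pictures are saved under pics/ and viewed, at most 10 in all, crops included, and the job is handed in when it is done.

Besides the shell and the picture viewer there is one more tool, called in YAML: its name, and indented under it one key for each argument. drive_tool: Moves the arm, as the interface text tells. Shift numbers are shares of 0.1 m and turn numbers shares of 60 degrees, none past 1 either way. Its arguments: {"type":"object","properties":{"rows":{"type":"array","items":{"type":"array"}},"squeeze":{"type":"number"}},"required":["rows"]}

```bash
mkdir -p pics; cat > h.py <<'E'
import numpy as np, cv2
from station import env
def ray(f,px):
    K=f["camera_matrix"];T=f["world_to_cam"];R=T[:3,:3];t=T[:3,3]
    d=R.T@np.linalg.solve(K,[px[0],px[1],1]);return -R.T@t,d
def at_z(f,px,z):
    c,d=ray(f,px);return c+d*(z-c[2])/d[2]
def tri(obs):
    A=np.zeros((3,3));b=np.zeros(3)
    for f,px in obs:
        c,d=ray(f,px);d=d/np.linalg.norm(d);P=np.eye(3)-np.outer(d,d);A+=P;b+=P@c
    return np.linalg.solve(A,b)
E
python3 - <<'E'
from h import *
s=env.get_state();print(s["tcp_pos"],s["tcp_rot"],s["clock"])
Z=dict(stop=0,basket=115,tray=0,crank_axis=185,crank_eye=185,sauce=0,spice=0,upturned=0,mug=0,spatula=0)
fs={n:env.grab_frame(n) for n in("scene","top")}
for n,f in fs.items(): cv2.imwrite(f"pics/{n}0.png",f["img"])
for k,z in Z.items():
    o=[]
    for n,f in fs.items():
        r=env.landmark_of(k,f)
        if r: o.append((f,r[0]["at"]));print(k,n,np.round(r[0]["at"]),round(r[0]["conf"],2),np.round(at_z(f,r[0]["at"],z)))
    if len(o)>1: print("   tri",np.round(tri(o)))
E
```

```text
[212.28150003 587.29377298 225.95503525] [-1.79910663e+02  6.66026896e-03  1.60127664e+02] 0.0
stop scene [254. 243.] 0.96 [588.  44.   0.]
stop top [238. 186.] 0.62 [589.  35.   0.]
   tri [587.  37.  -5.]
basket scene [242. 196.] 0.83 [584. -42. 115.]
basket top [262. 179.] 0.88 [581. -41. 115.]
   tri [582. -42. 114.]
tray scene [218. 199.] 0.64 [ 582. -210.   -0.]
tray top [315. 178.] 0.8 [ 601. -218.    0.]
   tri [ 591. -211.    7.]
crank_axis scene [280. 212.] 0.64 [577. 153. 185.]
crank_axis top [190. 176.] 0.58 [585. 163. 185.]
   tri [583. 162. 192.]
crank_eye scene [297. 202.] 0.75 [513. 141. 185.]
crank_eye top [197. 199.] 0.82 [516. 146. 185.]
   tri [516. 145. 188.]
sauce scene [208. 279.] 0.92 [775. 115.   0.]
sauce top [210. 130.] 0.58 [790. 123.   0.]
   tri [783. 123.  12.]
spice scene [190. 248.] 0.8 [766. -24.   0.]
spice top [257. 131.] 0.63 [776. -38.   0.]
   tri [770. -33.  -2.]
upturned scene [337. 342.] 0.81 [597. 456.   0.]
upturned top [112. 188.] 0.87 [607. 449.   0.]
   tri [602. 453.   2.]
mug scene [257. 155.] 0.72 [ 319. -398.    0.]
mug top [376. 257.] 0.81 [ 333. -388.    0.]
   tri [ 331. -383.   12.]
spatula scene [209. 149.] 0.82 [ 461. -528.    0.]
spatula top [418. 217.] 0.93 [ 452. -538.    0.]
   tri [ 453. -543.  -10.]
```

```bash
python3 - <<'E'
import cv2
a=cv2.imread("pics/scene0.png");b=cv2.imread("pics/top0.png")
c=cv2.resize(b[100:300,80:440],None,fx=2.2,fy=2.2,interpolation=cv2.INTER_CUBIC);cv2.imwrite("pics/topc.png",c)
c=cv2.resize(a[120:320,150:400],None,fx=2.8,fy=2.8,interpolation=cv2.INTER_CUBIC);cv2.imwrite("pics/scenec.png",c)
E
```

```text
(no output)
```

View pics/topc.png

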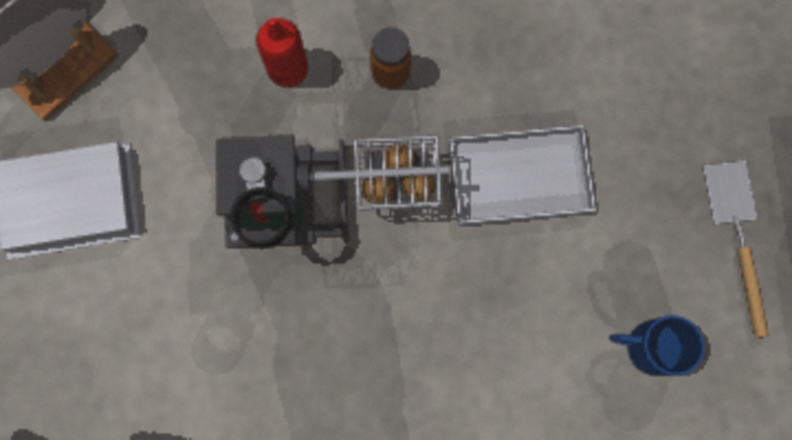

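View pics/scenec.png

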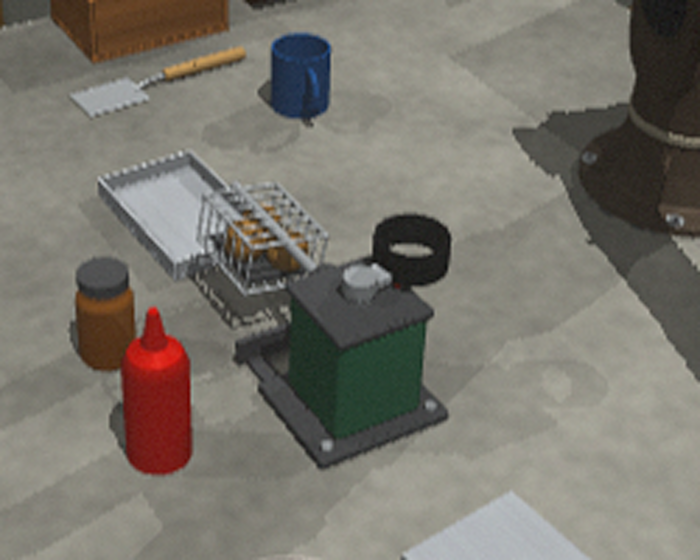

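The top view shows the gearbox at about crop (265,190) with the eye at (262,215). The basket is at (398,172), and the tray at (525,175) is slightly askew. The spit and its end reach to about (480,187). The front mark points toward the robot, so the stop frame is roughly parallel to the world frame. I'm now flying to behind the tray's outer end.

drive_tool:
  rows:
    - [[0,0,-0.04],[0.1,-0.2,0.15],80]
    - [[0,0,-0.08],[0.25,-0.5,0.3],80]
    - [[0,0,-0.13],[0.43,-1,0.3],80]

```text
clock: 1.4
tcp_pos: [254.4, 492.5, 258.3]
tcp_rot: [179.8, -0.1, 152.4]
contact_force: [0.7, -1.0, 0.6]
grip_width: 80.1
finger_force: 0.0
```

drive_tool:
  rows:
    - [[0,0,-0.04],[0.14,-0.33,0],80]
    - [[0,0,-0.09],[0.29,-0.67,0],80]
    - [[0,0,-0.13],[0.43,-1,0],80]

```text
clock: 1.7
tcp_pos: [298.0, 389.2, 257.0]
tcp_rot: [180.0, -0.0, 144.4]
contact_force: [-0.2, 0.4, -0.2]
grip_width: 80.1
finger_force: 0.0
```

drive_tool:
  rows:
    - [[0,0,-0.04],[0.14,-0.33,0],80]
    - [[0,0,-0.09],[0.29,-0.67,0],80]
    - [[0,0,-0.13],[0.43,-1,0],80]

```text
clock: 2.0
tcp_pos: [340.9, 289.3, 257.0]
tcp_rot: [180.0, -0.0, 136.6]
contact_force: [0.8, -0.8, -0.0]
grip_width: 80.0
finger_force: 0.0
```

drive_tool:
  rows:
    - [[0,0,-0.04],[0.14,-0.33,0],80]
    - [[0,0,-0.09],[0.29,-0.67,0],80]
    - [[0,0,-0.13],[0.43,-1,0],80]

```text
clock: 2.3
tcp_pos: [383.9, 189.3, 257.0]
tcp_rot: [179.9, -0.0, 128.8]
contact_force: [0.4, 0.7, -0.5]
grip_width: 80.1
finger_force: 0.0
```

drive_tool:
  rows:
    - [[0,0,-0.04],[0.14,-0.33,0],80]
    - [[0,0,-0.09],[0.29,-0.67,0],80]
    - [[0,0,-0.13],[0.43,-1,0],80]

```text
clock: 2.6
tcp_pos: [426.9, 89.3, 257.1]
tcp_rot: [179.9, -0.0, 121.0]
contact_force: [0.8, 1.4, 0.2]
grip_width: 80.5
finger_force: 0.0
```

drive_tool:
  rows:
    - [[0,0,-0.04],[0.14,-0.33,0],80]
    - [[0,0,-0.09],[0.29,-0.67,0],80]
    - [[0,0,-0.13],[0.43,-1,0],80]

```text
clock: 2.9
tcp_pos: [469.9, -10.7, 257.1]
tcp_rot: [179.9, 0.0, 113.2]
contact_force: [0.6, 0.1, -0.8]
grip_width: 80.3
finger_force: 0.0
```

drive_tool:
  rows:
    - [[0,0,-0.04],[0.14,-0.33,0],80]
    - [[0,0,-0.09],[0.29,-0.67,0],80]
    - [[0,0,-0.13],[0.43,-1,0],80]

```text
clock: 3.2
tcp_pos: [513.0, -110.7, 257.0]
tcp_rot: [180.0, 0.0, 105.4]
contact_force: [0.3, -0.0, 0.4]
grip_width: 80.0
finger_force: 0.0
```

drive_tool:
  rows:
    - [[0,0,-0.04],[0.14,-0.33,0],80]
    - [[0,0,-0.09],[0.29,-0.67,0],80]
    - [[0,0,-0.13],[0.43,-1,0],80]

```text
clock: 3.5
tcp_pos: [556.0, -210.6, 256.8]
tcp_rot: [180.0, 0.0, 97.6]
contact_force: [1.0, -0.5, -0.3]
grip_width: 80.2
finger_force: 0.0
```

drive_tool:
  rows:
    - [[0,0,-0.04],[0.14,-0.33,0],80]
    - [[0,0,-0.09],[0.29,-0.67,0],80]
    - [[0,0,-0.13],[0.43,-1,0],80]

```text
clock: 3.8
tcp_pos: [599.1, -310.4, 256.6]
tcp_rot: [180.0, -0.0, 89.8]
contact_force: [1.4, 0.7, 1.0]
grip_width: 79.9
finger_force: 0.0
```

drive_tool:
  rows:
    - [[0,0,0],[0,-0.2,0],80]
    - [[0,0,0],[0,-0.4,0],80]
    - [[0,0,0],[0,-0.4,0],80]

```text
clock: 4.1
tcp_pos: [597.1, -352.8, 256.5]
tcp_rot: [-179.9, 0.1, 89.7]
contact_force: [-0.1, -0.5, 0.8]
grip_width: 79.9
finger_force: 0.0
```

```bash
python3 - <<'E'
from h import *
s=env.get_state();print(s["tcp_pos"],s["tcp_rot"],s["clock"])
w=env.grab_frame("wrist");t=env.grab_frame("top")
cv2.imwrite("pics/w1.png",w["img"]);
for k,z in dict(stop=0,basket=115,tray=0,crank_axis=185,crank_eye=185).items():
    for n,f in(("w",w),("t",t)):
        r=env.landmark_of(k,f)
        if r: print(k,n,np.round(r[0]["at"]),round(r[0]["conf"],2),np.round(at_z(f,r[0]["at"],z)))
for n,f in(("w",w),("t",t)):
    r=env.outline_of("tray",f)
    if r:
        m=r[0]["pixels"].astype(np.uint8);c=max(cv2.findContours(m,0,1)[0],key=cv2.contourArea)
        h=cv2.convexHull(c);p=cv2.approxPolyDP(h,4,True)[:,0]
        print(n,r[0]["conf"],[(tuple(int(v) for v in q),np.round(at_z(f,q,26)[:2]).tolist()) for q in p])
E
```

```text
[ 597.05409177 -352.77368612  256.4911983 ] [-1.79940286e+02  1.17007841e-01  8.97021862e+01] 4.1
stop t [236. 188.] 0.82 [581.  42.   0.]
basket t [261. 181.] 0.74 [573. -37. 115.]
tray w [253.  52.] 0.93 [ 593. -222.    0.]
tray t [312. 180.] 0.68 [ 593. -209.    0.]
crank_axis t [192. 174.] 0.69 [589. 157. 185.]
crank_eye t [198. 198.] 0.58 [519. 143. 185.]
w 0.96 [((307, 0), [652.0, -173.0]), ((306, 134), [656.0, -317.0]), ((201, 139), [529.0, -323.0]), ((189, 0), [524.0, -173.0])]
t 0.74 [((336, 159), [653.0, -288.0]), ((334, 168), [624.0, -278.0]), ((303, 200), [525.0, -169.0]), ((288, 200), [527.0, -121.0]), ((286, 163), [650.0, -124.0])]
```

View pics/w1.png

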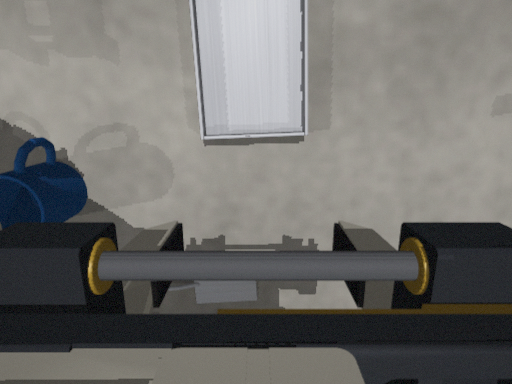

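The wrist view shows the tray's outer end at pixels (201,139) to (306,134), nearly square to the world axes (about 0.04 rad). Before pushing, I'll check the camera's offset from the tool and where the spit ends.

```bash
python3 - <<'E'
from h import *
s=env.get_state();w=env.grab_frame("wrist");t=env.grab_frame("top");sc=env.grab_frame("scene")
print("cam-tcp",np.round(ray(w,(0,0))[0]-s["tcp_pos"]))
print("spit end?",[np.round(at_z(t,(298,185),z)) for z in(115,26,0)])
a=cv2.resize(t["img"][145:215,220:345],None,fx=6,fy=6,interpolation=cv2.INTER_CUBIC)
cv2.imwrite("pics/spit.png",a)
T=t["world_to_cam"];K=t["camera_matrix"]
for y in(38,-97,-130,-150):
    p=K@(T@[582,y,115,1])[:3];print(y,np.round(p[:2]/p[2]),(np.round(p[:2]/p[2])-[220,145])*6)
E
```

```text
cam-tcp [  1.  68. 157.]
spit end? [array([ 555., -147.,  115.]), array([ 574., -157.,   26.]), array([ 580., -160.,    0.])]
38 [236. 180.] [ 96. 210.]
-97 [281. 177.] [366. 192.]
-130 [292. 176.] [432. 186.]
-150 [298. 176.] [468. 186.]
```

View pics/spit.png

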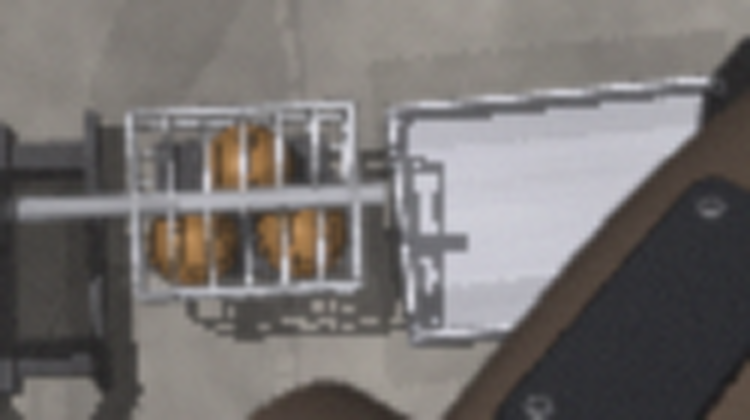

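Crop (388,192) shows the spit end at y ≈ -109, and the bars over the tray are only shadows. I'll tilt the tool 15° so the camera and body lean away from the basket, then descend behind the tray.

drive_tool:
  rows:
    - [[0.06,0,0],[-0.02,0,-0.25],80]
    - [[0.13,0,0],[-0.04,0,-0.5],80]
    - [[0.19,0,0],[-0.06,0,-0.75],80]
    - [[0.25,0,0],[-0.08,0,-1],80]

```text
clock: 5.35
tcp_pos: [590.5, -349.4, 156.1]
tcp_rot: [180.0, -15.1, 89.9]
contact_force: [0.2, -0.6, -1.1]
grip_width: 79.9
finger_force: 0.0
```

drive_tool:
  rows:
    - [[0,0,0],[0,0,-0.25],80]
    - [[0,0,0],[0,0,-0.5],80]
    - [[0,0,0],[0,0,-0.75],80]
    - [[0,0,0],[0,0,-1],80]

```text
clock: 5.75
tcp_pos: [590.4, -349.5, 55.7]
tcp_rot: [-180.0, -15.0, 89.9]
contact_force: [-0.0, -0.4, 0.4]
grip_width: 80.4
finger_force: 0.0
```

drive_tool:
  rows:
    - [[0,0,0],[0,0,-0.15],80]
    - [[0,0,0],[0,0,-0.3],80]
    - [[0,0,0],[0,0,-0.4],80]
    - [[0,0,0],[0,0,-0.45],80]
    - [[0,0,0],[0,0,-0.45],80]

```text
clock: 6.25
tcp_pos: [590.3, -349.2, 11.5]
tcp_rot: [-180.0, -15.0, 89.9]
contact_force: [1.3, -0.5, -0.1]
grip_width: 79.9
finger_force: 0.0
```

drive_tool:
  rows:
    - [[0,0,0],[0,0.05,0],80]
    - [[0,0,0],[0,0.1,0],80]
    - [[0,0,0],[0,0.15,0],80]
    - [[0,0,0],[0,0.2,0],80]
    - [[0,0,0],[0,0.26,0],80]
    - [[0,0,0],[0,0.32,0],80]
    - [[0,0,0],[0,0.38,0],80]
    - [[0,0,0],[0,0.44,0],80]
    - [[0,0,0],[0,0.5,0],80]

```text
clock: 7.15
tcp_pos: [590.5, -299.0, 11.9]
tcp_rot: [180.0, -15.0, 89.9]
contact_force: [0.3, -3.5, 1.9]
grip_width: 80.2
finger_force: 1.4
```

drive_tool:
  rows:
    - [[0,0,0],[0,0.08,0],80]
    - [[0,0,0],[-0.01,0.16,0],80]
    - [[0,0,0],[-0.01,0.24,0],80]
    - [[0,0,0],[-0.01,0.32,0],80]
    - [[0,0,0],[-0.02,0.4,0],80]
    - [[0,0,0],[-0.02,0.48,0],80]
    - [[0,0,0],[-0.02,0.56,0],80]
    - [[0,0,0],[-0.03,0.64,0],80]
    - [[0,0,0],[-0.03,0.72,0],80]
    - [[0,0,0],[-0.03,0.8,0],80]
    - [[0,0,0],[-0.03,0.88,0],80]
    - [[0,0,0],[-0.03,0.95,0],80]

```text
clock: 8.35
tcp_pos: [587.4, -203.4, 11.7]
tcp_rot: [-180.0, -15.0, 89.9]
contact_force: [0.5, -2.2, 2.3]
grip_width: 79.9
finger_force: 1.2
```

drive_tool:
  rows:
    - [[0,0,0],[0,0.05,0],80]
    - [[0,0,0],[0,0.1,0],80]
    - [[0,0,0],[0,0.14,0],80]
    - [[0,0,0],[0,0.18,0],80]

```text
clock: 8.75
tcp_pos: [587.4, -186.1, 11.8]
tcp_rot: [-180.0, -15.0, 89.9]
contact_force: [-0.7, -3.2, 1.1]
grip_width: 80.5
finger_force: 1.2
```

```bash
python3 - <<'E'
from h import *
s=env.get_state();print(s["tcp_pos"],s["contact_force"],s["wrist_torque"])
sc=env.grab_frame("scene");t=env.grab_frame("top")
cv2.imwrite("pics/s2.png",cv2.resize(sc["img"][140:280,160:340],None,fx=4,fy=4,interpolation=cv2.INTER_CUBIC))
for k,z in dict(stop=0,tray=0,crank_eye=185).items():
    for n,f in(("s",sc),("t",t)):
        r=env.landmark_of(k,f)
        if r: print(k,n,np.round(r[0]["at"]),round(r[0]["conf"],2),np.round(at_z(f,r[0]["at"],z)))
E
```

```text
[ 587.39111275 -186.14661182   11.75616987] [-0.68393447 -3.22006172  1.08357967] [-0.75212304  0.04624382  0.02951953]
stop s [255. 243.] 0.64 [587.  45.   0.]
stop t [239. 189.] 0.62 [578.  35.   0.]
tray s [238. 224.] 0.81 [589. -59.   0.]
tray t [270. 180.] 0.74 [603. -69.  -0.]
crank_eye s [297. 202.] 0.76 [512. 137. 185.]
crank_eye t [198. 200.] 0.78 [513. 143. 185.]
```

View pics/s2.png

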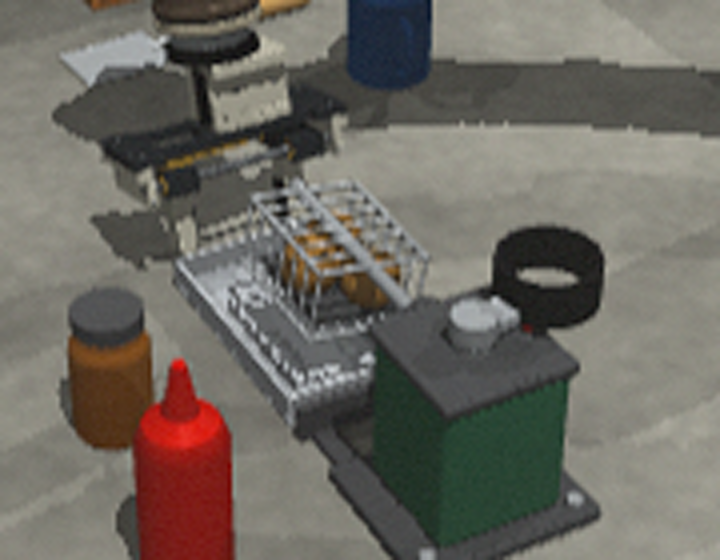

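The tray is under the basket with its end near the bar (crop about (300,425)). I'll push slowly until the force rises at the stop.

drive_tool:
  rows:
    - [[0,0,0],[0,0.03,0],80]
    - [[0,0,0],[0,0.06,0],80]
    - [[0,0,0],[0,0.09,0],80]
    - [[0,0,0],[0,0.11,0],80]

```text
clock: 9.55
tcp_pos: [587.4, -174.8, 11.7]
tcp_rot: [-180.0, -15.0, 89.9]
contact_force: [-0.4, -1.9, 0.0]
grip_width: 80.0
finger_force: 0.6
```

drive_tool:
  rows:
    - [[0,0,0],[0,0.02,0],80]
    - [[0,0,0],[0,0.04,0],80]
    - [[0,0,0],[0,0.04,0],80]

```text
clock: 9.85
tcp_pos: [587.2, -171.7, 11.7]
tcp_rot: [-180.0, -14.9, 89.9]
contact_force: [-0.6, -3.5, -0.4]
grip_width: 80.1
finger_force: 1.4
```

drive_tool:
  rows:
    - [[0,0,0],[0,0.02,0],80]
    - [[0,0,0],[0,0.04,0],80]
    - [[0,0,0],[0,0.04,0],80]

```text
clock: 10.15
tcp_pos: [586.7, -171.0, 11.7]
tcp_rot: [-180.0, -14.7, 89.8]
contact_force: [-3.3, -11.1, -0.5]
grip_width: 79.8
finger_force: 5.3
```

drive_tool:
  rows:
    - [[0,0,0],[0,0.02,0],80]
    - [[0,0,0],[0,0.03,0],80]
    - [[0,0,0],[0,0.03,0],80]

```text
clock: 10.45
tcp_pos: [586.3, -170.7, 11.7]
tcp_rot: [-180.0, -14.5, 89.7]
contact_force: [-4.5, -16.6, -1.2]
grip_width: 80.1
finger_force: 8.2
```

The force rose to 17 N at y = -171, so the tray end is against the bar. I'm backing off, lifting, and flying toward the eye.

drive_tool:
  rows:
    - [[0,0,0],[0,-0.05,0],80]
    - [[0,0,0],[0,-0.15,0],80]
    - [[0,0,0],[0,-0.35,0],80]
    - [[0,0,0],[0,-0.6,0],80]
    - [[0,0,0],[0,-0.6,0],80]

```text
clock: 10.95
tcp_pos: [586.8, -230.0, 11.9]
tcp_rot: [180.0, -14.8, 89.7]
contact_force: [-0.2, -0.2, -0.4]
grip_width: 80.0
finger_force: 0.0
```

drive_tool:
  rows:
    - [[-0.06,0,0],[0,0,0.2],50]
    - [[-0.13,0,0],[0,0,0.5],50]
    - [[-0.19,0,0],[0,0,0.75],50]
    - [[-0.25,0,0],[0,0,1],50]

```text
clock: 11.35
tcp_pos: [587.6, -224.6, 113.0]
tcp_rot: [180.0, 0.1, 89.9]
contact_force: [-0.0, -0.1, -0.1]
grip_width: 53.1
finger_force: 0.0
```

drive_tool:
  rows:
    - [[0,0,0],[0,0,0.33],16]
    - [[0,0,0],[0,0,0.67],16]
    - [[0,0,0],[0,0,1],16]

```text
clock: 11.65
tcp_pos: [587.3, -224.1, 213.3]
tcp_rot: [-180.0, -0.0, 90.0]
contact_force: [1.1, 0.4, -0.4]
grip_width: 30.2
finger_force: 0.0
```

drive_tool:
  rows:
    - [[0,0,0],[-0.05,0.1,0.25],16]
    - [[0,0,0],[-0.1,0.3,0.5],16]
    - [[0,0,0],[-0.2,0.6,0.5],16]
    - [[0,0,0],[-0.25,0.9,0.5],16]

```text
clock: 12.05
tcp_pos: [562.0, -134.3, 262.8]
tcp_rot: [179.9, -0.0, 89.8]
contact_force: [1.0, 0.2, 0.9]
grip_width: 16.2
finger_force: 0.0
```

drive_tool:
  rows:
    - [[0,0,0],[-0.08,0.33,0],16]
    - [[0,0,0],[-0.16,0.67,0],16]
    - [[0,0,0],[-0.25,1,0],16]

```text
clock: 12.35
tcp_pos: [537.0, -33.1, 261.9]
tcp_rot: [-180.0, -0.0, 89.9]
contact_force: [0.4, 0.9, -0.3]
grip_width: 16.2
finger_force: 0.0
```

drive_tool:
  rows:
    - [[0,0,0],[-0.08,0.33,0],16]
    - [[0,0,0],[-0.16,0.67,0],16]
    - [[0,0,0],[-0.25,0.9,0],16]
    - [[0,0,0],[-0.25,0.9,0],16]

```text
clock: 12.75
tcp_pos: [511.4, 59.6, 261.6]
tcp_rot: [-179.9, -0.1, 90.2]
contact_force: [0.2, -0.9, 0.5]
grip_width: 16.4
finger_force: 0.0
```

```bash
python3 - <<'E'
from h import *
s=env.get_state();print(s["tcp_pos"],s["tcp_rot"],s["clock"])
w=env.grab_frame("wrist");t=env.grab_frame("top");sc=env.grab_frame("scene")
cv2.imwrite("pics/w3.png",w["img"])
for k,z in dict(stop=0,tray=0,crank_axis=185,crank_eye=185).items():
    for n,f in(("w",w),("t",t),("s",sc)):
        r=env.landmark_of(k,f)
        if r: print(k,n,np.round(r[0]["at"]),round(r[0]["conf"],2),np.round(at_z(f,r[0]["at"],z)))
r=env.outline_of("crank_eye",w)
if r:
    m=r[0]["pixels"].astype(np.uint8);c=max(cv2.findContours(m,0,1)[0],key=cv2.contourArea)
    x,y,ww,hh=cv2.boundingRect(c);print("bbox",x,y,ww,hh)
E
```

```text
[511.39958236  59.62241244 261.60149096] [-1.79921247e+02 -9.61125337e-02  9.02490778e+01] 12.75
stop w [306. 174.] 0.57 [578.  41.   0.]
stop s [255. 238.] 0.92 [577.  27.   0.]
tray t [266. 182.] 0.72 [595. -57.   0.]
tray s [242. 223.] 0.6 [575. -57.   0.]
crank_axis w [361.  71.] 0.78 [584. 152. 185.]
crank_axis s [278. 212.] 0.97 [583. 152. 185.]
crank_eye s [299. 201.] 0.61 [505. 138. 185.]
bbox 213 26 163 112
```

View pics/w3.png

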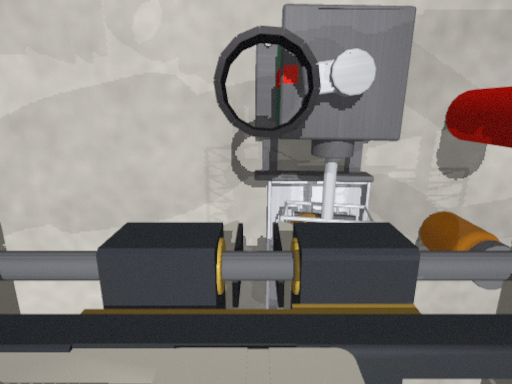

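The wrist view shows the eye's rim ring centred near (267,82) and the hub near (353,73), with the bar at row 176 roughly horizontal. I'll fit the ring for accuracy.

```bash
python3 - <<'E'
from h import *
w=env.grab_frame("wrist");s=env.get_state();g=w["img"].max(2)
m=np.zeros(g.shape,np.uint8);cv2.circle(m,(267,82),60,255,-1)
b=((g<60)&(m>0)).astype(np.uint8)
cs,_=cv2.findContours(cv2.morphologyEx(b,cv2.MORPH_OPEN,np.ones((3,3))),cv2.RETR_LIST,cv2.CHAIN_APPROX_NONE)
for c in cs:
    if len(c)>150:
        e=cv2.fitEllipse(c);print(len(c),np.round(e[0],1),np.round(e[1],1),np.round(at_z(w,e[0],185),1))
for r0 in(52,53):  # px->mm scale
    print(np.round(at_z(w,(267,82),185),1),np.linalg.norm(at_z(w,(267+r0,82),185)-at_z(w,(267,82),185)))
g8=cv2.GaussianBlur(cv2.cvtColor(w["img"],6),(5,5),1)[10:150,200:330]
print("hough",[(np.round(q+[200,10,0],1),np.round(at_z(w,(q+[200,10,0])[:2],185),1)) for q in cv2.HoughCircles(g8,cv2.HOUGH_GRADIENT,1,5,param1=120,param2=20,minRadius=40,maxRadius=58)[0][:4]])
for p in((353,73),(361,71)): print([np.round(at_z(w,p,z),1) for z in(185,175,160)])
for p,z in(((284,8),142),((412,10),142),((402,138),142),((255,172),32),((371,176),32)):print(p,np.round(at_z(w,p,z)))
print(s["tcp_pos"])
E
```

```text
672 [263.6  78.4] [89.1 94.7] [517.8 142.7 185. ]
[520.1 140.4 185. ] 36.28419775285828
[520.1 140.4 185. ] 36.98193985638032
hough [(array([264.5,  73.5,  46.3]), array([518.4, 145.9, 185. ])), (array([263.5,  81.5,  40.8]), array([517.7, 140.7, 185. ])), (array([259.5,  76.5,  51.6]), array([514.9, 144. , 185. ])), (array([265.5,  66.5,  48.5]), array([519. , 150.5, 185. ]))]
[array([579.7, 146.2, 185. ]), array([582.5, 147.1, 175. ]), array([586.7, 148.6, 160. ])]
[array([585.1, 147.5, 185. ]), array([588.2, 148.5, 175. ]), array([592.7, 150. , 160. ])]
(284, 8) [534. 198. 142.]
(412, 10) [635. 197. 142.]
(402, 138) [638.  97. 142.]
(255, 172) [510.  46.  32.]
(371, 176) [654.  40.  32.]
[512.39519719  55.76106598 261.74770943]
```

drive_tool:
  rows:
    - [[0,0,0],[0.02,0.2,0],8]
    - [[0,0,0],[0.03,0.45,-0.1],8]
    - [[0,0,0],[0.05,0.7,-0.25],8]
    - [[0,0,0],[0.05,0.87,-0.45],8]
    - [[0,0,0],[0.05,0.87,-0.6],8]
    - [[0,0,0],[0.05,0.87,-0.6],8]
    - [[0,0,0],[0.05,0.87,-0.6],8]

```text
clock: 14.3
tcp_pos: [517.3, 142.6, 201.5]
tcp_rot: [-180.0, 0.1, 89.9]
contact_force: [0.0, 0.4, 0.0]
grip_width: 7.9
finger_force: 0.0
```

```bash
python3 - <<'E'
from h import *
f=env.grab_frame("top");g=env.grab_frame("wrist");s=env.get_state();print(s["tcp_pos"],s["tcp_rot"],s["clock"],s["contact_force"],s["grip_width"])
cv2.imwrite("pics/w4.png",np.hstack([cv2.resize(g["img"],(400,300)),cv2.resize(f["img"][150:240,150:270],(400,300),interpolation=2)]))
E
```

```text
[517.91718483 142.46356719 202.39345332] [ 1.79942755e+02 -1.02531175e-02  8.98810452e+01] 14.4 [-0.46584001  0.16363525  0.39364376] 8.030729174263621
```

View pics/w4.png

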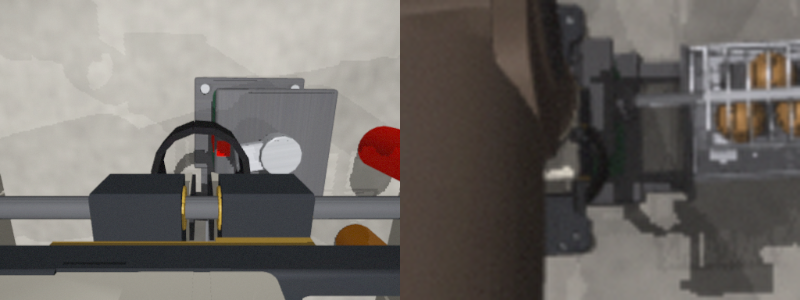

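The ring spans about 151 to 249 in the left view, centred on the fingers in x. I'm inserting gently and checking force, then opening the fingers to 16 mm.

drive_tool:
  rows:
    - [[0,0,0],[0,0,-0.1],8]
    - [[0,0,0],[0,0,-0.2],8]
    - [[0,0,0],[0,0,-0.3],8]
    - [[0,0,0],[0,0,-0.38],8]
    - [[0,0,0],[0,0,-0.44],8]
    - [[0,0,0],[0,0,-0.44],8]

```text
clock: 15.0
tcp_pos: [516.8, 142.6, 156.8]
tcp_rot: [-179.9, 0.0, 89.9]
contact_force: [0.3, -0.4, 0.5]
grip_width: 8.1
finger_force: 0.0
```

drive_tool:
  rows:
    - [[0,0,0],[0,0,0],16]
    - [[0,0,0],[0,0,0],16]
    - [[0,0,0],[0,0,0],16]

```text
clock: 15.3
tcp_pos: [517.6, 142.8, 158.1]
tcp_rot: [180.0, -0.0, 89.9]
contact_force: [-0.5, 0.7, 0.9]
grip_width: 15.8
finger_force: 0.0
```

Inserted with no contact. Now a quarter turn clockwise (-x → +y → +x), watching forces.

drive_tool:
  rows:
    - [[0,0,0],[0,0.01,0],16]
    - [[0,0,0],[0,0.03,0],16]
    - [[0,0,0],[0,0.05,0],16]

```text
clock: 15.6
tcp_pos: [517.4, 148.0, 157.8]
tcp_rot: [180.0, -0.0, 89.9]
contact_force: [-0.6, 0.3, 0.0]
grip_width: 16.0
finger_force: 0.0
```

drive_tool:
  rows:
    - [[0,0,0],[0.01,0.09,0],16]
    - [[0,0,0],[0.02,0.17,0],16]
    - [[0,0,0],[0.05,0.25,0],16]
    - [[0,0,0],[0.09,0.33,0],16]
    - [[0,0,0],[0.14,0.4,0],16]
    - [[0,0,0],[0.19,0.47,0],16]
    - [[0,0,0],[0.26,0.52,0],16]
    - [[0,0,0],[0.33,0.57,0],16]
    - [[0,0,0],[0.41,0.61,0],16]
    - [[0,0,0],[0.49,0.64,0],16]
    - [[0,0,0],[0.57,0.65,0],16]
    - [[0,0,0],[0.66,0.66,0],16]

```text
clock: 16.8
tcp_pos: [578.0, 214.0, 155.3]
tcp_rot: [-179.3, 0.1, 90.0]
contact_force: [-14.6, -1.0, 0.4]
grip_width: 15.9
finger_force: 6.0
```

The force is purely tangential (about 15 N) as expected, so I'm continuing.

drive_tool:
  rows:
    - [[0,0,0],[0.09,-0.01,0],16]
    - [[0,0,0],[0.17,-0.02,0],16]
    - [[0,0,0],[0.25,-0.05,0],16]
    - [[0,0,0],[0.33,-0.09,0],16]
    - [[0,0,0],[0.4,-0.14,0],16]
    - [[0,0,0],[0.47,-0.19,0],16]
    - [[0,0,0],[0.52,-0.26,0],16]
    - [[0,0,0],[0.57,-0.33,0],16]
    - [[0,0,0],[0.61,-0.41,0],16]
    - [[0,0,0],[0.64,-0.49,0],16]
    - [[0,0,0],[0.65,-0.57,0],16]
    - [[0,0,0],[0.66,-0.66,0],16]

```text
clock: 18.0
tcp_pos: [647.8, 152.9, 156.7]
tcp_rot: [-179.8, -0.3, 90.2]
contact_force: [-2.6, 8.2, -0.7]
grip_width: 15.9
finger_force: 6.0
```

drive_tool:
  rows:
    - [[0,0,0],[-0.01,-0.09,0],16]
    - [[0,0,0],[-0.02,-0.17,0],16]
    - [[0,0,0],[-0.05,-0.25,0],16]
    - [[0,0,0],[-0.09,-0.33,0],16]
    - [[0,0,0],[-0.14,-0.4,0],16]
    - [[0,0,0],[-0.19,-0.47,0],16]
    - [[0,0,0],[-0.26,-0.52,0],16]
    - [[0,0,0],[-0.33,-0.57,0],16]
    - [[0,0,0],[-0.41,-0.61,0],16]
    - [[0,0,0],[-0.49,-0.64,0],16]
    - [[0,0,0],[-0.57,-0.65,0],16]
    - [[0,0,0],[-0.66,-0.66,0],16]

```text
clock: 19.2
tcp_pos: [582.6, 81.9, 157.7]
tcp_rot: [-180.0, -0.0, 89.9]
contact_force: [-1.3, -0.5, 0.2]
grip_width: 15.8
finger_force: 0.9
```

drive_tool:
  rows:
    - [[0,0,0],[-0.09,0.01,0],16]
    - [[0,0,0],[-0.17,0.02,0],16]
    - [[0,0,0],[-0.25,0.05,0],16]
    - [[0,0,0],[-0.33,0.09,0],16]
    - [[0,0,0],[-0.4,0.14,0],16]
    - [[0,0,0],[-0.47,0.19,0],16]
    - [[0,0,0],[-0.52,0.26,0],16]
    - [[0,0,0],[-0.57,0.33,0],16]
    - [[0,0,0],[-0.61,0.41,0],16]
    - [[0,0,0],[-0.64,0.49,0],16]
    - [[0,0,0],[-0.65,0.57,0],16]
    - [[0,0,0],[-0.66,0.66,0],16]

```text
clock: 20.4
tcp_pos: [517.9, 148.2, 157.9]
tcp_rot: [179.9, 0.0, 89.9]
contact_force: [3.0, -1.6, -1.2]
grip_width: 16.3
finger_force: 2.0
```

The first turn is smooth. Now the second turn.

drive_tool:
  rows:
    - [[0,0,0],[0.01,0.09,0],16]
    - [[0,0,0],[0.02,0.17,0],16]
    - [[0,0,0],[0.05,0.25,0],16]
    - [[0,0,0],[0.09,0.33,0],16]
    - [[0,0,0],[0.14,0.4,0],16]
    - [[0,0,0],[0.19,0.47,0],16]
    - [[0,0,0],[0.26,0.52,0],16]
    - [[0,0,0],[0.33,0.57,0],16]
    - [[0,0,0],[0.41,0.61,0],16]
    - [[0,0,0],[0.49,0.64,0],16]
    - [[0,0,0],[0.57,0.65,0],16]
    - [[0,0,0],[0.66,0.66,0],16]

```text
clock: 21.6
tcp_pos: [578.2, 214.0, 155.3]
tcp_rot: [-179.3, 0.1, 89.9]
contact_force: [-14.8, -0.7, 0.0]
grip_width: 16.1
finger_force: 6.1
```

drive_tool:
  rows:
    - [[0,0,0],[0.09,-0.01,0],16]
    - [[0,0,0],[0.17,-0.02,0],16]
    - [[0,0,0],[0.25,-0.05,0],16]
    - [[0,0,0],[0.33,-0.09,0],16]
    - [[0,0,0],[0.4,-0.14,0],16]
    - [[0,0,0],[0.47,-0.19,0],16]
    - [[0,0,0],[0.52,-0.26,0],16]
    - [[0,0,0],[0.57,-0.33,0],16]
    - [[0,0,0],[0.61,-0.41,0],16]
    - [[0,0,0],[0.64,-0.49,0],16]
    - [[0,0,0],[0.65,-0.57,0],16]
    - [[0,0,0],[0.66,-0.66,0],16]

```text
clock: 22.8
tcp_pos: [647.9, 152.8, 156.7]
tcp_rot: [-179.8, -0.3, 90.1]
contact_force: [-3.9, 6.9, 0.2]
grip_width: 16.1
finger_force: 6.1
```

drive_tool:
  rows:
    - [[0,0,0],[-0.01,-0.09,0],16]
    - [[0,0,0],[-0.02,-0.17,0],16]
    - [[0,0,0],[-0.05,-0.25,0],16]
    - [[0,0,0],[-0.09,-0.33,0],16]
    - [[0,0,0],[-0.14,-0.4,0],16]
    - [[0,0,0],[-0.19,-0.47,0],16]
    - [[0,0,0],[-0.26,-0.52,0],16]
    - [[0,0,0],[-0.33,-0.57,0],16]
    - [[0,0,0],[-0.41,-0.61,0],16]
    - [[0,0,0],[-0.49,-0.64,0],16]
    - [[0,0,0],[-0.57,-0.65,0],16]
    - [[0,0,0],[-0.66,-0.66,0],16]

```text
clock: 24.0
tcp_pos: [582.6, 82.0, 157.7]
tcp_rot: [-180.0, -0.0, 89.9]
contact_force: [-1.9, 0.7, -0.2]
grip_width: 16.3
finger_force: 0.9
```

drive_tool:
  rows:
    - [[0,0,0],[-0.09,0.01,0],16]
    - [[0,0,0],[-0.17,0.02,0],16]
    - [[0,0,0],[-0.25,0.05,0],16]
    - [[0,0,0],[-0.33,0.09,0],16]
    - [[0,0,0],[-0.4,0.14,0],16]
    - [[0,0,0],[-0.47,0.19,0],16]
    - [[0,0,0],[-0.52,0.26,0],16]
    - [[0,0,0],[-0.57,0.33,0],16]
    - [[0,0,0],[-0.61,0.41,0],16]
    - [[0,0,0],[-0.64,0.49,0],16]
    - [[0,0,0],[-0.66,0.58,0],16]
    - [[0,0,0],[-0.66,0.64,0],16]

```text
clock: 25.2
tcp_pos: [517.5, 146.8, 157.8]
tcp_rot: [180.0, -0.0, 90.0]
contact_force: [0.7, -1.0, 0.6]
grip_width: 15.8
finger_force: 0.4
```

drive_tool:
  rows:
    - [[0,0,0],[0,0.02,0],12]
    - [[0,0,0],[0,0.02,0],8]
    - [[0,0,0],[0,0.02,0],8]
    - [[0,0,0],[0,0.02,0],8]

```text
clock: 25.6
tcp_pos: [517.5, 147.3, 157.7]
tcp_rot: [-180.0, 0.0, 89.9]
contact_force: [0.5, 0.1, 0.3]
grip_width: 8.3
finger_force: 0.0
```

Now withdraw straight up and move aside toward the robot, then check.

drive_tool:
  rows:
    - [[0,0,0],[0,0,0.05],8]
    - [[0,0,0],[0,0,0.15],8]
    - [[0,0,0],[0,0,0.3],8]
    - [[0,0,0],[0,0,0.5],8]
    - [[0,0,0],[0,0,0.75],8]
    - [[0,0,0],[0,0,1],8]

```text
clock: 26.2
tcp_pos: [517.4, 147.4, 259.5]
tcp_rot: [180.0, -0.0, 89.9]
contact_force: [0.2, -1.1, 0.4]
grip_width: 7.8
finger_force: 0.0
```

drive_tool:
  rows:
    - [[0,0,0],[-0.1,-0.3,0],8]
    - [[0,0,0],[-0.2,-0.6,0],8]
    - [[0,0,0],[-0.2,-0.9,0],8]
    - [[0,0,0],[-0.2,-0.9,0],8]
    - [[0,0,0],[-0.2,-0.9,0],8]

```text
clock: 26.7
tcp_pos: [497.6, 57.3, 258.6]
tcp_rot: [179.9, -0.1, 89.8]
contact_force: [0.2, -0.3, -0.7]
grip_width: 8.1
finger_force: 0.0
```

```bash
python3 - <<'E'
from h import *
f=env.grab_frame("scene");g=env.grab_frame("wrist");t=env.grab_frame("top");s=env.get_state();print(s["tcp_pos"],s["clock"],s["contact_force"])
cv2.imwrite("pics/end.png",np.hstack([cv2.resize(g["img"],(400,300)),cv2.resize(f["img"][150:280,180:353],(400,300),interpolation=2)]))
for k,z in dict(stop=0,tray=0,crank_axis=185,crank_eye=185).items():
    for n,q in(("w",g),("t",t),("s",f)):
        r=env.landmark_of(k,q)
        if r: print(k,n,round(r[0]["conf"],2),np.round(at_z(q,r[0]["at"],z)))
E
```

```text
[497.52872662  58.85332846 257.91399094] 26.85 [ 0.45126506  0.2848614  -0.84032397]
stop w 0.77 [576.  37.   0.]
stop s 0.71 [578.  32.   0.]
tray t 0.82 [597. -56.   0.]
tray s 0.56 [574. -56.   0.]
crank_axis w 0.6 [581. 152. 185.]
crank_axis s 0.69 [576. 151. 185.]
crank_eye s 0.83 [518. 133. 185.]
```

View pics/end.png

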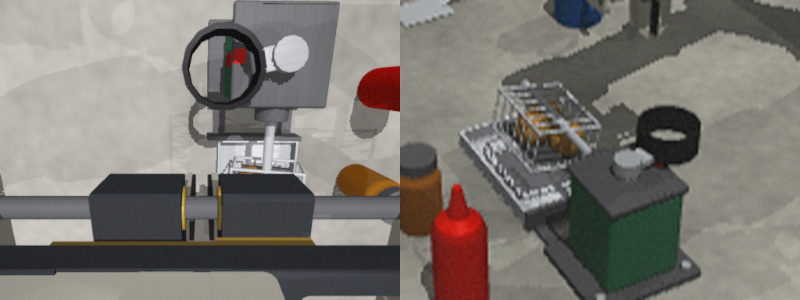

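The end view shows the eye at left-pane (222,67), near the red mark, with the basket hanging and the tray against the bar. I'll confirm the angle and that it is at rest.

```bash
python3 - <<'E'
from h import *
w=env.grab_frame("wrist")
e=at_z(w,(284.5,86.5),185);c=np.array([584,148.5]);d=e[:2]-c
print(np.round(e,1),np.linalg.norm(d),"angle",np.arctan2(d[1],-d[0]))
for p,z in(((266+36,1),142),((400,178),32)): print(np.round(at_z(w,p,z)))
for _ in range(4): v=env.grab_frame("wrist")
print("motion",np.abs(v["img"][20:140,220:350].astype(int)-w["img"][20:140,220:350]).mean(), "elsewhere",np.abs(v["img"][20:140,20:150].astype(int)-w["img"][20:140,20:150]).mean())
E
```

```text
[517.1 139.1 185. ] 67.58933933547144 angle -0.13926414946666174
[533. 204. 142.]
[674.  41.  32.]
motion 2.368525641025641 elsewhere 1.054017094017094
```

```bash
python3 -c "
from station import env
print(env.job_done())"
```

```text
the job is handed in; nothing more can be done
None
```

The job is handed in, but no verdict came back. The tray was pushed up against the stop bar, the crank was wound two steady clockwise turns at 4.8 s each, and it was left about 0.14 rad short of the front mark by camera (limit 0.4), with the basket hanging and the gripper clear.

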